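# Tug the bread bin's lid, free its catch if it is caught, and hold the lid open

### The arm

A 6-joint arm with a two-finger parallel gripper is mounted at the origin on the work surface. World frame = base frame: x ahead of the robot, y to its left, z up, the work surface at z = 0. Lengths are in m, angles in rad, forces in N, time in s.
With the tool pointing down it reaches from about 0.35 to 0.775 m from the base axis. Payload 5.5 kg.
Tool frame: the origin (TCP) lies at the very end of the fingers, on their centre line; the grasp point (between the pads) lies 19 mm behind it; z points along the fingers, y is the line along which they close (so a half turn about z gives the same grasp; the last joint's range is limited). The gripper opens to 85 mm and grips with 20 to 120 N. Pads are 22 mm wide; open, the fingers measure 114 mm over their backs; the gripper's body (76 mm by 85 mm) begins 54 mm behind the grasp point. The pads swing forward as they close: fully open they stand 13 mm farther back than shut.
Start: joints at [1.108, 0.313, 0.046, 1.304, 0, 1.431], TCP at [0.182, 0.545, 0.231] pointing down, gripper open.
Joint ranges: [-2.76, 2.76], [-0.86, 1.69], [-1.03, 1.26], [-2.2, 2.34], [-1.47, 1.5], [-3.14, 3.14]. Speed limits (rad/s): [2.57, 2.57, 3.14, 3.14, 3.14, 3.14].

### API

Orientations are given as a unit quaternion [w, x, y, z].
In Python, from workcell import env, cams, ticket, spotter gives the robot as it stands.
- The arm moves only by the tool jog_arm, never from a script. Its argument "increments" is a list that holds one entry, the list of rows, each a list of 7 numbers: the shift along the tool's x, y, z in units of 0.25 m (1.0 is 0.25 m), then the turn, a rotation vector about the tool's x, y, z in units of 180 degrees (1.0 is 180 degrees), then the closure in counts, from 0 (fully open) to 255 (shut). A call has 1 to 20 rows; each row shifts and turns the commanded pose from where the row before left it, along the tool's axes as they then stand; what a row does not reach is not made up. A row lasts 1/10 s, in which the tool goes at most 50 mm and 8.59 degrees, less where a joint would pass 70% of its speed; a pose out of reach is approached as far as the arm can. A call with a number of a shift or a turn outside -1 to 1 is refused whole. A call with a gripper value outside its range is refused whole. The fingers move at their own pace and stop on an object; "force" is the grip in N (left out, the last holds). Time passes only in rows, so rows that do not move let the fingers close. It gives the time, the measured TCP pose, the force, the opening and the grip force at its end, in the units of the state.
- env.get_state(): the state, without advancing time (a new reading comes with each control period).
- cams.read_camera(name): name is "scene" or "side" or "wrist"; returns a dict with "pixels" (384x512x3 uint8, red, green, blue), "fx", "fy", "cx", "cy" (pixels), "k1" (the pictures are not rectified: a ray, as slopes to the right and down, at radius r is drawn at 1 + k1 r^2 times it, then the intrinsics apply), "xyz" and "attitude" of the camera in the world; the wrist camera has in their place "mount" (4x4, takes a point from camera to tool coordinates, whose origin is the TCP and whose axes are the flange's). Camera axes: x right, y down, z forward; pixel columns grow to the right and rows downward; lengths in m; the calibration is good to about 2 mm. A picture is of the moment at which its call begins: read the wrist's pose just before it. There is no depth.
- ticket.hand_in(): hands the job in; it is judged then, once.
Trained networks look in the newest picture that a camera, given by its name, has taken for a name from the list of things; names that differ only in an ending like _2 or _b are one class to them, and where a whole thing is asked for, a point or a joint stands for the part that bears it (a point fixed in the world has none). Each returns a list of dicts, best first, with "conf" (0 to 1); they miss things now and then, are a little off and sometimes report something else, mostly with a low value. They report only what shows in the picture. A call takes as long as a camera call.
- spotter.find_in(target, camera): "uv" ([column, row] in pixels, amid what is visible of it).
- spotter.cut_out(target, camera): "region" (384x512 bool, what is visible of it) and "uv" ([column, row] in pixels, amid what is visible of it).
- spotter.landmark_of(target, camera): "uv" ([column, row] in pixels: a listed point, or the origin of a listed thing).
The state is a dict: "clock": time; "joint_pos": joint angles; "qvel": joint speeds; "tau": joint torques, N m; "tcp_pos": TCP position; "orientation": TCP orientation; "wrist_force": force on the tool from outside, world axes, zero at the start; "ft_torque": the same for the moment, N m; "finger_gap": finger opening in m; "grip_force": force on a finger pad.
Only numpy, scipy, OpenCV 4.12 (cv2) and the standard library are available. Lean on these libraries where they do the work, as an engineer would, in place of code of your own. Each camera call takes 0.05 s, during which the arm holds its last target. There are 200 camera calls.

### The job

Hold the bread bin open so I can refill it: first give the lid's bar handle a tug upwards, before touching the red slide catch, to learn whether the lid is caught. If it is caught, slide the catch across to its other end to free it; then raise the lid by its bar to about 45 degrees. Finish while still holding the bar, with the lid still at that height, and leave the cans, jars, boxes and mug where they stand.

Things in the scene. Friction and masses are not known exactly. Their poses are not given: they have to be found in the camera images.
- bin: white bread bin fixed to the counter, 220 deep (its x) x 340 wide (its y) x 120 high, with a 14 mm wooden lid on top (lid top at 134 mm). Origin: centre of its underside. At yaw 0 its front faces the robot (-x); its y axis points to its left end as the robot faces it.
- lid (a joint): opening angle of the bin's lid, rad: 0 shut, grows as the front edge is lifted, pi/2 upright. It turns about the far rim, weighs 0.4 to 0.7 kg (2 to 4 N at the bar) and falls shut when let go. While the hidden hook below the catch is caught, the lid has only about 0.03 rad of play (9 mm at the bar) and then stops hard.
- hinge (a point): point in the middle of the lid's hinge line, 110 mm behind the bin's centre, 127 mm above the counter; the hinge line runs along the bin's y axis.
- handle: steel bar handle of the lid, a round bar 12 mm thick along the bin's y axis, 120 mm long, standing 55 mm out in front of the lid's front edge on two arms at its ends, level with the lid (127 mm above the counter when shut). Origin: middle of the bar, 280 mm from the hinge line; the gap between bar and lid is open, 49 mm wide. It turns with the lid (its own x points to the hinge); a gripper can pinch it from above and stay upright while the bar turns between its fingers.
- knob (a point): centre of the red knob of the slide catch on top of the lid: 16 (bin x) x 20 (bin y) x 28 mm high, from 138 to 166 mm above the counter, 115 mm behind the bar, 60 mm behind the lid's front edge, 165 mm from the hinge line. It rides with the lid.
- catch (a joint): position of the slide catch, m: starts near 0 (its end towards the bin's -y), up to 0.04 at its other end (towards the bin's +y). It stays where it is left and slides with about 2 N while the lid is down. It is unmarked: on some bins the lid is locked with the catch at this end and free at the other, on others just the reverse (changing over about half-way), and it cannot be seen from outside; only tugging the lid tells.
- soup_can: loose bystander, red can, 68 diameter, 100 high. Origin: centre of its underside.
- bean_can: loose bystander, green can, 68 diameter, 100 high. Origin: centre of its underside.
- spice_jar: loose bystander, small spice jar with red cap, 42 diameter, 95 high. Origin: centre of its underside.
- pepper_jar: loose bystander, small amber jar with black cap, 42 diameter, 95 high. Origin: centre of its underside.
- cereal_box: loose bystander, blue cereal carton with a yellow band, 60 x 160 x 230 high. Origin: centre of its underside.
- mix_box: loose bystander, orange baking-mix carton, 45 x 110 x 160 high. Origin: centre of its underside.
- mug: loose bystander, blue mug, 80 diameter, 90 high. Origin: centre of its underside.

How it is judged:
On the way, in this order (a step that is already met when the one before it is completed fails the run):
1. the lid is tugged upwards through at least half its play (or begins to open), with the slide catch still at the end where it started (value of joint lid above 0.014 rad and value of joint catch below 0.01 m), for 0.1 s.
2. the lid is open and held by its bar (value of joint lid above 0.5 rad and contact force between the fingers and handle above 0.7 N), for 0.2 s.
At the end, for the whole second after the job is handed in: the lid stands still, 32 to 60 degrees open, the gripper's fingers on its bar handle (contact force over 0.7 N) and so holding it up; every bystander stands within 40 mm of its starting place, tilted less than 0.4 rad (value of joint lid between 0.56 and 1.05 rad and velocity of joint lid between -0.1 and 0.1 rad/s and contact force between the fingers and handle above 0.7 N and not (distance of soup_can from where it was at the start of the episode above 0.04 m or angle between soup_can's own z axis and vertical above 0.4 rad) and not (distance of bean_can from where it was at the start of the episode above 0.04 m or angle between bean_can's own z axis and vertical above 0.4 rad) and not (distance of spice_jar from where it was at the start of the episode above 0.04 m or angle between spice_jar's own z axis and vertical above 0.4 rad) and not (distance of pepper_jar from where it was at the start of the episode above 0.04 m or angle between pepper_jar's own z axis and vertical above 0.4 rad) and not (distance of cereal_box from where it was at the start of the episode above 0.04 m or angle between cereal_box's own z axis and vertical above 0.4 rad) and not (distance of mix_box from where it was at the start of the episode above 0.04 m or angle between mix_box's own z axis and vertical above 0.4 rad) and not (distance of mug from where it was at the start of the episode above 0.04 m or angle between mug's own z axis and vertical above 0.4 rad)); the arm keeps its last pose, push and grip.
It fails at once if a can, jar, box or the mug is moved over 40 mm or tipped ((distance of soup_can from where it was at the start of the episode above 0.04 m or angle between soup_can's own z axis and vertical above 0.4 rad) or (distance of bean_can from where it was at the start of the episode above 0.04 m or angle between bean_can's own z axis and vertical above 0.4 rad) or (distance of spice_jar from where it was at the start of the episode above 0.04 m or angle between spice_jar's own z axis and vertical above 0.4 rad) or (distance of pepper_jar from where it was at the start of the episode above 0.04 m or angle between pepper_jar's own z axis and vertical above 0.4 rad) or (distance of cereal_box from where it was at the start of the episode above 0.04 m or angle between cereal_box's own z axis and vertical above 0.4 rad) or (distance of mix_box from where it was at the start of the episode above 0.04 m or angle between mix_box's own z axis and vertical above 0.4 rad) or (distance of mug from where it was at the start of the episode above 0.04 m or angle between mug's own z axis and vertical above 0.4 rad)).
It also fails if it takes over 54 s, if anything falls off the work surface, if the arm or the gripper's body presses on something with over 40 N, if the wrist force passes 120 N, or if a joint passes its speed limit or range.

## Working session

There is one attempt and no reset: what is moved stays moved. The work goes in short steps, Python scripts to look and compute and a tool call to move; the robot and the scene stay as the last step left them, time stands still between calls to the robot, and variables do not carry over. Pictures are saved under pics/ and viewed, at most 10 in all, crops included, and the job is handed in when it is done.

Besides the shell and the picture viewer there is one more tool, called as name(argument=value, ...), one argument or row to a line, values as JSON. jog_arm: Moves the arm, as the interface text tells. Shifts and turns lie within -1 to 1; 1 stands for 0.25 m of shift or 180 degrees of turn. Its arguments: {"type":"object","properties":{"increments":{"type":"array"},"force":{"type":"number"}},"required":["increments"]}

```bash
mkdir -p pics
cat > h.py <<'E'
import numpy as np,cv2
from scipy.spatial.transform import Rotation as R
from workcell import env,cams,ticket,spotter
def rot(q): q=np.array(q,float); return R.from_quat(q[[1,2,3,0]]).as_matrix() if q.shape==(4,) else q
def shot(n):
    s=env.get_state(); c=cams.read_camera(n)
    if n=='wrist':
        T=np.eye(4);T[:3,:3]=rot(s['orientation']);T[:3,3]=s['tcp_pos'];M=T@np.array(c['mount']);c['Rw'],c['o']=M[:3,:3],M[:3,3]
    else: c['Rw'],c['o']=rot(np.array(c['attitude'])),np.array(c['xyz'])
    return c
def ray(c,uv):
    d=np.array([(uv[0]-c['cx'])/c['fx'],(uv[1]-c['cy'])/c['fy']]);p=d.copy()
    for _ in range(20): p=d/(1+c['k1']*(p@p))
    return c['Rw']@np.array([p[0],p[1],1])
def at(c,uv,z):
    r=ray(c,uv);return c['o']+r*(z-c['o'][2])/r[2]
def proj(c,P):
    q=c['Rw'].T@(np.array(P)-c['o']);p=q[:2]/q[2];p=p*(1+c['k1']*(p@p));return np.array([p[0]*c['fx']+c['cx'],p[1]*c['fy']+c['cy']])
def save(c,f): cv2.imwrite('pics/'+f,c['pixels'][:,:,::-1])
E
python3 - <<'E'
from h import *
ims=[]
for n in ['scene','side']:
    c=shot(n); print(n,c['o'].round(3)); ims.append(c['pixels'])
    for t,z in [('handle',.127),('knob',.152),('hinge',.127),('bin',0)]:
        for r in spotter.landmark_of(t,n)[:2]: print(t,np.round(r['uv']),round(r['conf'],2),at(c,r['uv'],z).round(3))
    for t,z in [('soup_can',.05),('bean_can',.05),('spice_jar',.05),('pepper_jar',.05),('cereal_box',.115),('mix_box',.08),('mug',.045)]:
        for r in spotter.find_in(t,n)[:1]: print(t,np.round(r['uv']),round(r['conf'],2),at(c,r['uv'],z).round(3))
    save(c,n+'0.png')
s=env.get_state();print(s['tcp_pos'],s['orientation'],s['clock'],rot(s['orientation']).round(2))
E
```

```text
scene [ 1.078 -0.494  1.1  ]
handle [240. 155.] 0.51 [0.446 0.072 0.127]
knob [260. 173.] 0.63 [0.571 0.047 0.152]
hinge [289. 201.] 0.67 [0.709 0.048 0.127]
bin [272. 203.] 0.85 [0.619 0.066 0.   ]
bin [307. 165.] 0.6 [0.596 0.3   0.   ]
soup_can [209. 223.] 0.75 [ 0.543 -0.172  0.05 ]
bean_can [311. 150.] 0.67 [0.58  0.334 0.05 ]
spice_jar [208. 188.] 0.81 [ 0.426 -0.078  0.05 ]
pepper_jar [274. 137.] 0.56 [0.427 0.285 0.05 ]
cereal_box [336. 111.] 0.83 [0.551 0.524 0.115]
mix_box [138. 292.] 0.83 [ 0.587 -0.488  0.08 ]
mug [107. 266.] 0.66 [ 0.426 -0.509  0.045]
side [0.054 0.976 0.779]
handle [282. 205.] 0.59 [0.447 0.083 0.127]
handle [261. 185.] 0.49 [ 0.573 -0.002  0.127]
knob [260. 185.] 0.41 [0.555 0.038 0.152]
hinge [218. 180.] 0.56 [0.729 0.044 0.127]
hinge [171. 310.] 0.39 [0.486 0.595 0.127]
bin [241. 218.] 0.71 [0.62  0.063 0.   ]
bean_can [210. 249.] 0.7 [0.586 0.311 0.05 ]
pepper_jar [252. 254.] 0.56 [0.46  0.266 0.05 ]
cereal_box [169. 277.] 0.78 [0.568 0.509 0.115]
mug [208. 251.] 0.69 [0.591 0.317 0.045]
[0.18243969 0.54532334 0.23132964] [1.56997006e-05 1.60718710e-01 9.87000250e-01 5.17908592e-05] 1.2 [[-0.95  0.32  0.  ]
 [ 0.32  0.95  0.  ]
 [-0.    0.   -1.  ]]
```

View pics/scene0.png

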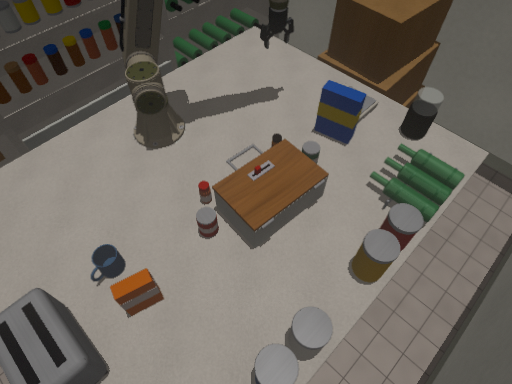

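View pics/side0.png

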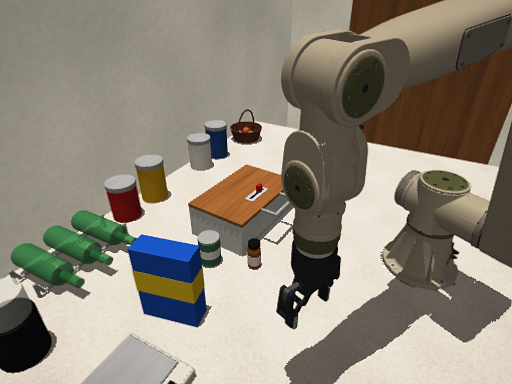

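jog_arm(
  increments=[
    [[-0.1337,-0.1207,-0.01,0,0,0,0],[-0.1337,-0.1207,-0.01,0,0,0,0],[-0.1337,-0.1207,-0.01,0,0,0,0],[-0.1337,-0.1207,-0.01,0,0,0,0],[-0.1337,-0.1207,-0.01,0,0,0,0],[-0.1337,-0.1207,-0.01,0,0,0,0],[-0.1337,-0.1207,-0.01,0,0,0,0],[-0.1337,-0.1207,-0.01,0,0,0,0],[-0.1337,-0.1207,-0.01,0,0,0,0],[-0.1337,-0.1207,-0.01,0,0,0,0],[-0.1337,-0.1207,-0.01,0,0,0,0],[-0.1337,-0.1207,-0.01,0,0,0,0]],
  ],
)

```text
clock: 2.4
tcp_pos: [0.4486, 0.0729, 0.2617]
orientation: [0.0, 0.161, 0.987, 0.0]
wrist_force: [0.3, 0.6, -0.3]
finger_gap: 0.0854
grip_force: 0.0
```

jog_arm(
  increments=[
    [[0,0,0,0,0,0.045,0],[0,0,0,0,0,0.045,0],[0,0,0,0,0,0.045,0],[0,0,0,0,0,0.045,0],[0,0,0,0,0,0.045,0],[0,0,0,0,0,0.045,0],[0,0,0,0,0,0.045,0],[0,0,0,0,0,0.045,0],[0,0,0,0,0,0.045,0],[0,0,0,0,0,0.028,0],[0,0,0,0,0,0,0],[0,0,0,0,0,0,0]],
  ],
)

```text
clock: 3.6
tcp_pos: [0.448, 0.0747, 0.2614]
orientation: [0.0, 0.745, 0.667, 0.0]
wrist_force: [-0.1, 0.1, 0.3]
finger_gap: 0.0849
grip_force: 0.0
```

Run:
```python
from h import *
for n in ['wrist','scene']:
    c=shot(n); save(c,n+'1.png')
    for t,z in [('handle',.127),('knob',.152),('hinge',.127),('bin',0)]:
        for r in spotter.landmark_of(t,n)[:2]: print(n,t,np.round(r['uv']),round(r['conf'],2),at(c,r['uv'],z).round(3))
    if n=='wrist':
      for r in spotter.cut_out('handle',n)[:1]:
        v,u=np.nonzero(r['region']);P=np.array([at(c,(a,b),.127)[:2] for a,b in zip(u[::7],v[::7])]);print(r['conf'],P.min(0),P.max(0),cv2.minAreaRect(P.astype(np.float32)*1000))
s=env.get_state();print(s['tcp_pos'],s['clock'],s['joint_pos'],rot(s['orientation']).round(3))
```

```text
wrist handle [241. 180.] 0.94 [0.439 0.078 0.127]
wrist knob [365. 202.] 0.61 [0.552 0.05  0.152]
0.84 [0.42868449 0.01056017] [0.4988271  0.14445515] ((462.3482360839844, 76.286376953125), (131.7763214111328, 61.472686767578125), 84.26966094970703)
scene handle [238. 156.] 0.56 [0.444 0.064 0.127]
scene knob [257. 172.] 0.61 [0.56  0.047 0.152]
scene knob [119. 268.] 0.57 [ 0.523 -0.487  0.152]
scene hinge [294. 202.] 0.8 [0.722 0.055 0.127]
scene bin [273. 205.] 0.93 [0.629 0.061 0.   ]
[0.44793806 0.07469872 0.26128827] 4.15 [-1.19088010e-02  7.06259250e-02 -1.81758511e-01  1.31837414e+00
  9.22934483e-05  1.67104923e+00] [[ 0.112  0.994  0.   ]
 [ 0.994 -0.112  0.   ]
 [ 0.     0.    -1.   ]]
```

View pics/wrist1.png

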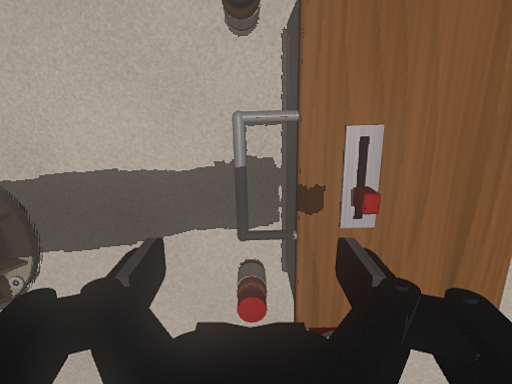

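Run:
```python
from h import *
c=shot('wrist')
a,b=at(c,(240,115),.127),at(c,(243,238),.127)
print(a,b,(a+b)/2,np.linalg.norm(a-b),np.degrees(np.arctan2(*(a-b)[:2])))
for uv in [(291,0),(283,270),(299,0),(297,326)]: print(uv,at(c,uv,.134))
print('knob top',at(c,(371,203),.166), 'slot',at(c,(364,140),.138),at(c,(358,217),.138))
```

```text
[0.4452367  0.13971485 0.127     ] [0.43327381 0.01536252 0.127     ] [0.43925526 0.07753869 0.127     ] 0.12492643558096563 5.495031383741268
(291, 0) [0.49814126 0.22561949 0.134     ]
(283, 270) [ 0.47157793 -0.02278752  0.134     ]
(299, 0) [0.50467009 0.22488391 0.134     ]
(297, 326) [ 0.48151392 -0.09525148  0.134     ]
knob top [0.55110279 0.05383313 0.166     ] slot [0.55586929 0.10517454 0.138     ] [0.54968438 0.03019653 0.138     ]
```

jog_arm(
  force=40,
  increments=[
    [[0.007,-0.037,0,0,0,0,130],[0,0,0,0,0,0.005,130],[0,0,0,0,0,0,130],[0,0,0.1,0,0,0,130],[0,0,0.1,0,0,0,130],[0,0,0,0,0,0,130]],
  ],
)

```text
clock: 4.8
tcp_pos: [0.4369, 0.0775, 0.2086]
orientation: [-0.002, 0.751, 0.66, -0.002]
wrist_force: [-0.3, -0.6, -0.1]
finger_gap: 0.0415
grip_force: 0.0
```

Run:
```python
from h import *
c=shot('wrist'); save(c,'wrist2.png')
for r in spotter.landmark_of('handle','wrist')[:2]: print(r['uv'],r['conf'],at(c,r['uv'],.127))
s=env.get_state();print(s['tcp_pos'],s['finger_gap'],rot(s['orientation']).round(3)[:,1])
```

```text
[253.0, 195.7] 0.94 [0.4384438  0.07870376 0.127     ]
[392.1, 159.0] 0.68 [0.55046948 0.09480802 0.127     ]
[0.43871354 0.0774753  0.21154499] 0.04163851026011557 [ 0.992 -0.128 -0.001]
```

View pics/wrist2.png

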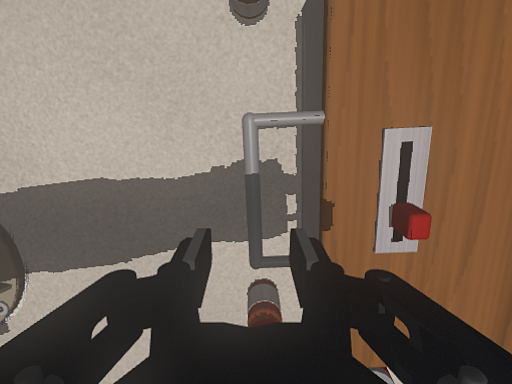

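jog_arm(
  increments=[
    [[0,0,0.05,0,0,-0.01,130],[0,0,0.1,0,0,0,130],[0,0,0.1,0,0,0,130],[0,0,0.1,0,0,0,130],[0,0,0.064,0,0,0,130],[0,0,0,0,0,0,130],[0,0,0,0,0,0,255],[0,0,0,0,0,0,255],[0,0,0,0,0,0,255],[0,0,0,0,0,0,255],[0,0,0,0,0,0,255],[0,0,0,0,0,0,255]],
  ],
)

```text
clock: 6.1
tcp_pos: [0.4387, 0.0777, 0.1094]
orientation: [0.0, 0.74, 0.672, 0.0]
wrist_force: [-3.4, 0.7, 5.4]
finger_gap: 0.0102
grip_force: 39.0
```

jog_arm(
  increments=[
    [[0,0,-0.008,0,0,0,255],[0,0,-0.008,0,0,0,255],[0,0,-0.008,0,0,0,255],[0,0,0,0,0,0,255],[0,0,0,0,0,0,255]],
  ],
)

```text
clock: 6.6
tcp_pos: [0.4388, 0.0776, 0.1138]
orientation: [-0.0, 0.74, 0.672, 0.0]
wrist_force: [-1.8, 1.7, -1.3]
finger_gap: 0.0106
grip_force: 39.0
```

jog_arm(
  increments=[
    [[0,0,-0.008,0,0,0,255],[0,0,-0.008,0,0,0,255],[0,0,0,0,0,0,255],[0,0,0,0,0,0,255]],
  ],
)

```text
clock: 7.0
tcp_pos: [0.439, 0.0776, 0.1178]
orientation: [-0.0, 0.74, 0.672, 0.0]
wrist_force: [-1.9, 1.1, -2.1]
finger_gap: 0.0107
grip_force: 39.1
```

jog_arm(
  increments=[
    [[0,0,-0.008,0,0,0,255],[0,0,-0.008,0,0,0,255],[0,0,0,0,0,0,255],[0,0,0,0,0,0,255]],
  ],
)

```text
clock: 7.4
tcp_pos: [0.4389, 0.0776, 0.1192]
orientation: [-0.001, 0.74, 0.672, -0.0]
wrist_force: [7.6, 1.7, -27.1]
finger_gap: 0.0105
grip_force: 39.7
```

jog_arm(
  increments=[
    [[0,0,0.024,0,0,0,255],[0,0,0.028,0,0,0,255],[0,0,0,0,0,0,255],[0,0,0,0,0,0,130],[0,0,0,0,0,0,130],[0,0,0,0,0,0,130],[0,0,0,0,0,0,130],[0,0,-0.1,0,0,0,130],[0,0,-0.18,0,0,0,130],[0,0,-0.16,0,0,0,130],[0,0.1,0,0,0,0,130],[-0.04,0.18,0,0,0,0,130],[-0.03,0.16,0,0,0,0,130],[0,0,0,0,0,0,130],[0,0,0,0,0,0,130]],
  ],
)

```text
clock: 8.9
tcp_pos: [0.5469, 0.0491, 0.2179]
orientation: [-0.001, 0.741, 0.672, -0.001]
wrist_force: [-0.9, 0.0, -0.1]
finger_gap: 0.0423
grip_force: 0.0
```

Run:
```python
from h import *
c=shot('wrist'); save(c,'wrist3.png')
for r in spotter.landmark_of('knob','wrist')[:2]: print(r['uv'],r['conf'],at(c,r['uv'],.152))
for r in spotter.cut_out('knob','wrist')[:1]: print(r['uv'],r['region'].sum())
s=env.get_state();print(s['tcp_pos'],s['finger_gap'],s['clock'],rot(s['orientation']).round(3))
```

```text
[255.6, 200.4] 0.88 [0.55065321 0.05110794 0.152     ]
[257.9, 201.8] 772
[0.54561756 0.04975963 0.21884247] 0.04190803081064723 9.05 [[ 0.096  0.995 -0.001]
 [ 0.995 -0.096  0.   ]
 [ 0.    -0.001 -1.   ]]
```

View pics/wrist3.png

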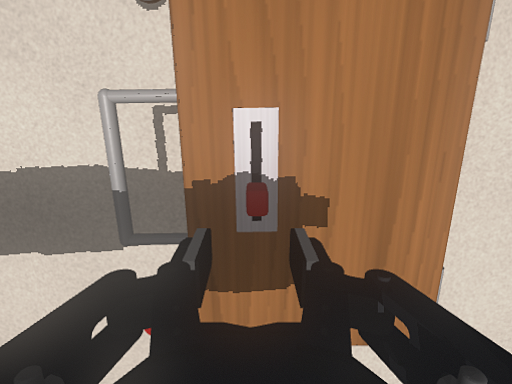

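jog_arm(
  force=25,
  increments=[
    [[0.003,0.02,0.05,0,0,0,130],[0,0,0.1,0,0,0,130],[0,0,0.1,0,0,0,130],[0,0,0.04,0,0,0,130],[0,0,0,0,0,0,130],[0,0,0,0,0,0,255],[0,0,0,0,0,0,255],[0,0,0,0,0,0,255],[0,0,0,0,0,0,255],[0,0,0,0,0,0,255]],
  ],
)

```text
clock: 10.05
tcp_pos: [0.5519, 0.0498, 0.1477]
orientation: [0.0, 0.74, 0.672, 0.0]
wrist_force: [-4.1, 0.5, 6.6]
finger_gap: 0.0152
grip_force: 27.9
```

jog_arm(
  increments=[
    [[0.016,0,0,0,0,0,255],[0.016,0,0,0,0,0,255],[0.016,0,0,0,0,0,255],[0.016,0,0,0,0,0,255],[0.016,0,0,0,0,0,255],[0.016,0,0,0,0,0,255],[0.016,0,0,0,0,0,255],[0.016,0,0,0,0,0,255],[0.016,0,0,0,0,0,255],[0.016,0,0,0,0,0,255],[0.01,0,0,0,0,0,255],[0,0,0,0,0,0,255]],
  ],
)

```text
clock: 11.25
tcp_pos: [0.5549, 0.0864, 0.1477]
orientation: [0.004, 0.741, 0.671, -0.005]
wrist_force: [-7.6, -18.8, 9.3]
finger_gap: 0.0155
grip_force: 28.5
```

jog_arm(
  force=60,
  increments=[
    [[-0.01,0,0,0,0,0,130],[0,0,0,0,0,0,130],[0,0,0,0,0,0,130],[0,0,0,0,0,0,130],[0,0,-0.1,0,0,0,130],[0,0,-0.19,0,0,0,130],[0,-0.1,0,0,0,0,130],[-0.05,-0.18,0,0,0,0,130],[-0.042,-0.179,0,0,0,0,130],[0,0,0,0,0,0,130],[0,0,0,0,0,0,130]],
  ],
)

```text
clock: 12.35
tcp_pos: [0.4387, 0.078, 0.2192]
orientation: [0.0, 0.74, 0.672, 0.001]
wrist_force: [1.0, -0.6, -0.7]
finger_gap: 0.0419
grip_force: 0.0
```

Run:
```python
from h import *
c=shot('wrist'); save(c,'wrist4.png')
for t,z in [('knob',.152),('handle',.127)]:
  for r in spotter.landmark_of(t,'wrist')[:1]: print(t,r['uv'],r['conf'],at(c,r['uv'],z))
s=env.get_state();print(s['tcp_pos'],s['finger_gap'],s['clock'],rot(s['orientation']).round(3))
```

```text
knob [403.3, 177.0] 0.69 [0.55450356 0.08731674 0.152     ]
handle [250.6, 190.6] 0.94 [0.4389677  0.08083396 0.127     ]
[0.44072182 0.07787549 0.21916962] 0.0419845801088716 12.5 [[ 0.096  0.995  0.002]
 [ 0.995 -0.096  0.   ]
 [ 0.     0.002 -1.   ]]
```

View pics/wrist4.png

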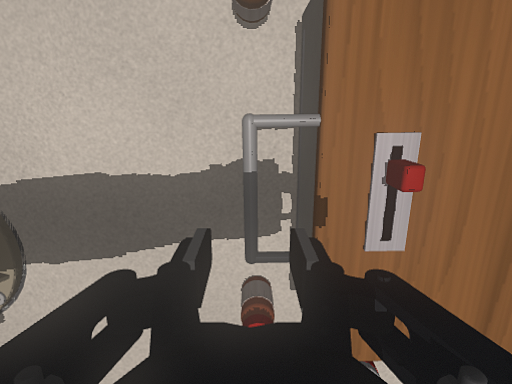

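jog_arm(
  force=40,
  increments=[
    [[0,-0.004,0.08,0,0,0,130],[0,0,0.12,0,0,0,130],[0,0,0.12,0,0,0,130],[0,0,0.08,0,0,0,130],[0,0,0.04,0,0,0,130],[0,0,0,0,0,0,130],[0,0,0,0,0,0,255],[0,0,0,0,0,0,255],[0,0,0,0,0,0,255],[0,0,0,0,0,0,255],[0,0,0,0,0,0,255],[0,0,0,0,0,0,255]],
  ],
)

```text
clock: 13.7
tcp_pos: [0.4387, 0.0779, 0.11]
orientation: [0.001, 0.74, 0.672, 0.001]
wrist_force: [-1.8, 1.0, 6.0]
finger_gap: 0.0107
grip_force: 39.4
```

jog_arm(
  increments=[
    [[0,0,-0.016,0,0,0,255],[0,0,-0.02,0,0,0,255],[0,0.002,-0.02,0,0,0,255],[0,0,-0.017,0,0,0,255],[0,0,0,0,0,0,255],[0,0,0,0,0,0,255]],
  ],
)

```text
clock: 14.3
tcp_pos: [0.4396, 0.0778, 0.1273]
orientation: [0.0, 0.74, 0.672, 0.001]
wrist_force: [5.0, 0.8, -3.9]
finger_gap: 0.0107
grip_force: 39.1
```

Free now; raising along the arc.

jog_arm(
  increments=[
    [[0,0.0072,-0.073,0,0,0,255],[0,0.012,-0.072,0,0,0,255],[0,0.0164,-0.072,0,0,0,255],[0,0.0216,-0.07,0,0,0,255],[0,0,0,0,0,0,255],[0,0,0,0,0,0,255]],
  ],
)

```text
clock: 14.9
tcp_pos: [0.4561, 0.0764, 0.1996]
orientation: [0.002, 0.74, 0.672, 0.002]
wrist_force: [10.7, 1.6, -6.3]
finger_gap: 0.0107
grip_force: 40.6
```

jog_arm(
  increments=[
    [[0,0.0256,-0.069,0,0,0,255],[0,0.0304,-0.066,0,0,0,255],[0,0.0344,-0.065,0,0,0,255],[0,0.0388,-0.062,0,0,0,255],[0,0,0,0,0,0,255],[0,0,0,0,0,0,255]],
  ],
)

```text
clock: 15.5
tcp_pos: [0.4891, 0.0735, 0.2636]
orientation: [0.002, 0.74, 0.672, 0.003]
wrist_force: [15.0, 3.1, -14.4]
finger_gap: 0.0104
grip_force: 39.9
```

jog_arm(
  increments=[
    [[0,0.0428,-0.06,0,0,0,255],[0,0.0464,-0.056,0,0,0,255],[0,0.05,-0.054,0,0,0,255],[0,0,0,0,0,0,255],[0,0,0,0,0,0,255],[0,0,0,0,0,0,255],[0,0,0,0,0,0,255]],
  ],
)

```text
clock: 16.2
tcp_pos: [0.5222, 0.0708, 0.3039]
orientation: [-0.001, 0.74, 0.672, 0.001]
wrist_force: [14.0, 4.2, -17.3]
finger_gap: 0.0107
grip_force: 39.8
```

Run:
```python
from h import *
c=shot('scene'); im=cv2.resize(c['pixels'][70:270,130:400],(800,592),interpolation=cv2.INTER_CUBIC); cv2.imwrite('pics/end.png',im[:,:,::-1])
s=env.get_state();print({k:np.round(s[k],3) for k in ['tcp_pos','finger_gap','grip_force','wrist_force','clock']})
```

```text
{'tcp_pos': array([0.522, 0.071, 0.304]), 'finger_gap': np.float64(0.01), 'grip_force': np.float64(39.84), 'wrist_force': array([ 15.364,   4.697, -17.277]), 'clock': np.float64(16.25)}
```

View pics/end.png

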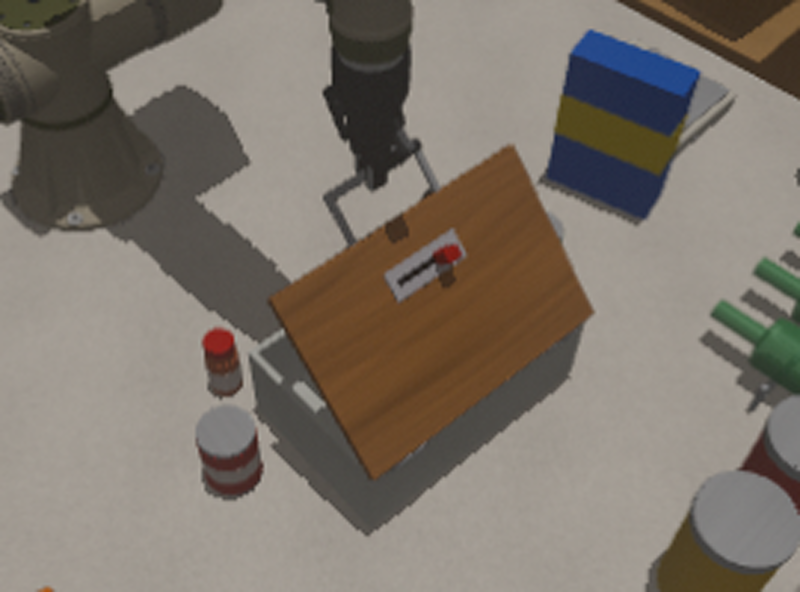

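The picture shows the lid open at about 45°. The gripper is on the bar at about (378,175), the knob is at the far end at (447,253), and the spice jar (222,360) and soup can (228,450) are still standing where they were.

```bash
python3 -c "
from workcell import ticket
print(ticket.hand_in())"
```

```text
the job is handed in; nothing more can be done
None
```

The tug showed the lid was caught, so I slid the red catch to its other end, raised the lid to about 45° by its bar, and handed in still holding it; the bystanders in the last picture stand undisturbed, and no verdict came back.

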